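Unload the keg-coupler drying stand

TASK

The blow-dry is finished: first shut the gas inlet valve on the drying stand, then pull up the index plunger and twist it so that it stays latched up by itself, then slide the hold-down grille out and lay it flat, handle up, in the middle of the rubber mat. After that stand every keg coupler that is in the stand upright in the grey drain tray, and last turn the plunger back so that it springs down home; leave the valve shut, the grille on the mat and the other things on the bench where they are.

Things in the scene. Friction and masses are not known exactly. Their poses are not given: they have to be found in the camera images.
- stand: Fixed metal drying stand, 265 by 252 mm. Origin on the bench, mid-width, 120 mm behind its front edge; +x to its back, +y to its left, z up. Side walls at y 110 to 126 mm either side, tops at z 104 mm, each with a thin outer guide lip (y 122 to 126) up to z 114 mm; front and back are open. A gas pipe runs along its right (-y) side with the inlet valve, whose vertical axis is at x 66, y -180 mm.
- stand_floor (a point): Middle of the stand's floor, 12 mm above the bench, at stand x -18, y 0. A 10 mm high kerb around it, inner faces 81 mm off in x and 85 mm in y, keeps the couplers inside.
- bridge_mid (a point): Top of the fixed bridge that spans the stand at its back, on the plunger's axis: stand x 112, y 0, z 120 mm. The bridge is 40 mm (x) by 252 mm (y), underside at z 112 mm; a slotted collar, 26 mm wide, rises 15 mm above it round the plunger.
- valve (a joint): Quarter-turn inlet valve handle on a vertical axis, rad: 0 = shut (handle points straight out to the stand's -y, crosswise to the pipe), 1.57 = fully open (handle points to the stand's -x, along the pipe); stops at both ends. Seen from above it closes anticlockwise. It starts 1.2 or more open, stays where it is left and needs about 0.12 N m (2.5 N at the grip).
- valve_grip (a point): Middle of the black grip of the valve handle, 50 mm out from the axis (the axis is at stand x 66, y -180 mm), about 105 mm above the bench. The grip is 16 mm wide, 16 mm high and 34 mm long (it ends 68 mm from the axis), with free space around it; its own -y axis points from the valve axis outwards along the handle.
- plunger_pull (a joint): How far the index plunger is pulled up, m: 0 = pin down through the hole of the grille's tongue, 0.014 = upper stop. The spring needs 6.6 N at first, 11 N at the top. Once lifted 9 mm or more the knob can be turned; turned and let go it rests latched at about 0.008.
- plunger_turn (a joint): Turn of the plunger's T-knob, rad, anticlockwise from above: 0 = its bar lies along the stand's x axis and its cross-bar is in the slot of the collar (no turning more than a few degrees while down); 1.25 = stop. Turned 0.7 or more and released it stays latched up; turned back it springs down.
- knob_grip (a point): Middle of the plunger's T-knob, on the plunger's vertical axis, 168 mm above the bench when down; it rises and turns with the knob. The black bar is 36 mm long (its own x axis), 12 mm thick (its own y axis) and 18 mm high.
- grille: Loose hold-down grille of 5 mm steel bars, 0.3 to 0.55 kg, on the stand's walls over the couplers. Origin: underside, below the handle; in place it is over the stand's origin, axes alike. y +-119, x -100 to +85 mm, plus a 44 mm wide tongue to x +130 under the bridge, pinned by the plunger (hole 14, pin 8 mm). Plunger up, slide it 40 mm or more to -x, clear of the bridge, before lifting.
- grille_handle (a point): Middle of the grille's black bar handle, 40 mm above the underside of the grille and right over its origin. The bar lies along the grille's y axis, 82 mm long, 12 mm thick (x) and 14 mm high, on two feet 70 mm apart; 28 mm free below it.
- mat: Fixed black rubber mat, 250 mm (x) by 260 mm (y), 4 mm thick. Origin: centre of its underside. It lies on one side of the stand, the drain tray on the other; sides vary.
- tray: Fixed grey plastic drain tray, 230 mm (x) by 200 mm (y), 45 mm high, walls 5 mm and floor 5 mm thick. Origin: centre of its underside.
- coupler0: Keg coupler, loose, steel, about 0.35 kg (absent in some starts). Origin: centre of its underside, z up: foot 52 mm diameter to z 16, body 36 mm diameter to z 44, then a round stem 24 mm diameter from z 44 to 84 mm (grip here). A lever 12 mm wide sticks out to its -x, 46 mm from the axis, z 34 to 42 mm. Two to four alike stand upright on the stand's floor, under the grille.
- coupler1: Keg coupler, loose, steel, about 0.35 kg (absent in some starts). Origin: centre of its underside, z up: foot 52 mm diameter to z 16, body 36 mm diameter to z 44, then a round stem 24 mm diameter from z 44 to 84 mm (grip here). A lever 12 mm wide sticks out to its -x, 46 mm from the axis, z 34 to 42 mm. Two to four alike stand upright on the stand's floor, under the grille.
- coupler2: Keg coupler, loose, steel, about 0.35 kg (absent in some starts). Origin: centre of its underside, z up: foot 52 mm diameter to z 16, body 36 mm diameter to z 44, then a round stem 24 mm diameter from z 44 to 84 mm (grip here). A lever 12 mm wide sticks out to its -x, 46 mm from the axis, z 34 to 42 mm. Two to four alike stand upright on the stand's floor, under the grille.
- coupler3: Keg coupler, loose, steel, about 0.35 kg (absent in some starts). Origin: centre of its underside, z up: foot 52 mm diameter to z 16, body 36 mm diameter to z 44, then a round stem 24 mm diameter from z 44 to 84 mm (grip here). A lever 12 mm wide sticks out to its -x, 46 mm from the axis, z 34 to 42 mm. Two to four alike stand upright on the stand's floor, under the grille.
- cleaner: Bystander: white bottle, 60 mm diameter, 150 mm high, standing to the left behind the tray or mat. Origin: centre of its underside.
- spanner: Bystander: a spanner lying to the right behind the tray or mat. Origin: about its middle, on the bench.
- grease: Bystander: small jar, 60 mm diameter, 50 mm high, standing behind the stand. Origin: centre of its underside.
Not all that is in view belongs to the job. Leave any purple or yellow look-alike of the coupler1 alone.

How it is judged:
On the way, in this order (a step that is already met when the one before it is completed fails the run):
1. the gas inlet valve is shut (value of joint valve below 0.15 rad), for 0.3 s.
2. the plunger is pulled up, twisted and stays latched with the gripper clear of the knob (value of joint plunger_pull above 0.006 m and value of joint plunger_turn above 0.7 rad and value of joint valve below 0.15 rad and distance between the grasp point and knob_grip above 0.045 m), for 0.3 s.
3. the grille lies flat on the mat, let go (horizontal distance between grille and mat below 0.06 m and z of grille in the frame of mat below 0.012 m and angle between grille's own z axis and vertical below 0.08 rad and linear speed of grille below 0.02 m/s and value of joint plunger_pull above 0.006 m and value of joint plunger_turn above 0.7 rad and value of joint valve below 0.15 rad and distance between the grasp point and grille_handle above 0.045 m), for 0.3 s.
4. every coupler present stands upright in the tray, the plunger still latched (x of coupler0 in the frame of tray between -0.1 and 0.1 m and y of coupler0 in the frame of tray between -0.085 and 0.085 m and z of each of coupler0, coupler1, coupler2, coupler3 in the frame of tray below 0.012 m and angle between each of coupler0, coupler1, coupler2, coupler3's own z axis and vertical below 0.12 rad and x of coupler1 in the frame of tray between -0.1 and 0.1 m and y of coupler1 in the frame of tray between -0.085 and 0.085 m and x of coupler2 in the frame of tray between -0.1 and 0.1 m and y of coupler2 in the frame of tray between -0.085 and 0.085 m and x of coupler3 in the frame of tray between -0.1 and 0.1 m and y of coupler3 in the frame of tray between -0.085 and 0.085 m and value of joint plunger_pull above 0.006 m and value of joint plunger_turn above 0.7 rad), for 0.3 s.
At the end, for the whole second after the job is handed in: valve within 0.15 rad of shut; plunger turned back and sprung down (pull under 3 mm, turn under 0.35 rad); grille flat (0.08 rad), its origin within 60 mm of the mat centre; couplers upright (0.12 rad) on the tray floor, axes within 100 mm (x) and 85 mm (y) of the tray centre (value of joint valve below 0.15 rad and value of joint plunger_pull below 0.003 m and value of joint plunger_turn below 0.35 rad and horizontal distance between grille and mat below 0.06 m and z of grille in the frame of mat below 0.012 m and angle between grille's own z axis and vertical below 0.08 rad and linear speed of grille below 0.02 m/s and x of coupler0 in the frame of tray between -0.1 and 0.1 m and y of coupler0 in the frame of tray between -0.085 and 0.085 m and z of each of coupler0, coupler1, coupler2, coupler3 in the frame of tray below 0.012 m and angle between each of coupler0, coupler1, coupler2, coupler3's own z axis and vertical below 0.12 rad and x of coupler1 in the frame of tray between -0.1 and 0.1 m and y of coupler1 in the frame of tray between -0.085 and 0.085 m and x of coupler2 in the frame of tray between -0.1 and 0.1 m and y of coupler2 in the frame of tray between -0.085 and 0.085 m and x of coupler3 in the frame of tray between -0.1 and 0.1 m and y of coupler3 in the frame of tray between -0.085 and 0.085 m); the robot touches nothing.
It fails at once if the bottle of cleaner is moved from its place by more than 30 mm (distance of cleaner from where it was at the start of the episode above 0.03 m).
It fails at once if the spanner is moved from its place by more than 30 mm (distance of spanner from where it was at the start of the episode above 0.03 m).
It fails at once if the jar of grease is moved from its place by more than 30 mm (distance of grease from where it was at the start of the episode above 0.03 m).
Of coupler0, coupler1, coupler2, coupler3 only 2 to 4 are there at a start; the rules pass over those that are not, and their reading is None.
At some moment in a run one of coupler0, coupler1, coupler2, coupler3 may be knocked a few centimetres aside while the robot is not near it.
It also fails if it takes over 210 s, if anything falls off the work surface, if the arm or the gripper's body presses on something with over 40 N, if the wrist force passes 120 N, or if a joint passes its speed limit or range.

ROBOT

A 6-joint arm with a two-finger parallel gripper is mounted at the origin on the work surface. World frame = base frame: x ahead of the robot, y to its left, z up, the work surface at z = 0. Lengths are in m, angles in rad, forces in N, time in s.
With the tool pointing down it reaches from about 0.4 to 0.825 m from the base axis. Payload 7 kg.
Tool frame: the origin (TCP) lies midway between the tips of the shut fingers; the grasp point (between the pads) lies 19 mm behind it; z points along the fingers, y is the line along which they close (so a half turn about z gives the same grasp; the last joint's range is limited). The gripper opens to 85 mm and grips with 20 to 120 N. Pads are 22 mm wide; open, the fingers measure 114 mm over their backs; the gripper's body (76 mm by 85 mm) begins 54 mm behind the grasp point. The pads swing forward as they close: fully open they stand 13 mm farther back than shut.
Start: joints at [1.589, 0.359, 0.012, 0, -1.224, -0.288], TCP at [0.18, 0.651, 0.196] pointing down, gripper open.
Joint ranges: [-3.07, 3.07], [-1.43, 2.12], [-1.02, 1.25], [-3.03, 1.67], [-3.05, -0], [-3.03, 3.03]. Speed limits (rad/s): [2.39, 2.39, 3.01, 3.14, 3.14, 3.14].

INTERFACE

Orientations are given as a rotation vector (axis times angle).
In Python, from station import robot gives the robot as it stands. Calls block until the motion is done:
- robot.move_to(position, orientation): joint-space move of the TCP to a pose.
- robot.move_linear(position, attitude=None, v=0.15): straight line of the TCP; attitude=None keeps the orientation; v is the mean speed in m/s.
- robot.movej(angles): joint-space move.
- robot.gripper_to(opening, grasp_force=None): opening from 0.0 (shut) to 1.0 (fully open); grasp_force is the grip in N (None keeps the last); returns when the fingers have stopped.
- robot.sleep(seconds).
- robot.inverse_kinematics(position, orientation): joint angles nearest the present ones, or None.
- robot.get_obs(): the state.
- robot.capture(name): name is "scene" or "top"; returns a dict with "color" (400x640x3 uint8, red, green, blue), "intrinsics" (3x3 intrinsics, pixels), "world_to_cam" (4x4, takes a point from world to camera coordinates). Camera axes: x right, y up, looking along -z (the intrinsics and any distortion apply to the point x, -y, -z); pixel columns grow to the right and rows downward; lengths in m; the calibration is good to about 2 mm. A picture is of the moment at which its call begins. There is no depth.
A pose or a line that the arm cannot do raises robot.Unreachable and nothing moves.
- robot.job_done(): hands the job in; it is judged then, once.
The state is a dict: "time_s": time; "joints": joint angles; "joint_vel": joint speeds; "joint_efforts": joint torques, N m; "ee_pos": TCP position; "eef_rot": TCP orientation; "wrist_force": force on the tool from outside, world axes, zero at the start; "moment": the same for the moment, N m; "gripper_width": opening from 0.0 (shut) to 1.0 (fully open); "grasp_force": force on a finger pad.
Only numpy, scipy, OpenCV 4.12 (cv2) and the standard library are available. Lean on these libraries where they do the work, as an engineer would, in place of code of your own. Each camera call takes 0.05 s, during which the arm holds its last target. There are 200 camera calls.

## Working session

There is one attempt and no reset: what is moved stays moved. The work goes in short steps, each a Python script; the robot and the scene stay as the last script left them, time stands still between calls to the robot, and variables do not carry over. Pictures are saved under pics/ and viewed, at most 14 in all, crops included, and the job is handed in when it is done.

```bash
ls; mkdir -p pics
python3 - <<'E'
from station import robot
import cv2,numpy as np
np.set_printoptions(precision=4,suppress=True)
for n in("scene","top"):
    c=robot.capture(n); cv2.imwrite(f"pics/{n}0.png",c["color"][:,:,::-1])
    print(n,c.keys(),c["intrinsics"],c["world_to_cam"])
o=robot.get_obs();print(o)
E
```

```text
pics
scene dict_keys(['color', 'intrinsics', 'world_to_cam']) [[377.9336   0.     318.8636]
 [  0.     377.9336 201.4259]
 [  0.       0.       1.    ]] [[-0.1762  0.9844 -0.0001  0.1081]
 [-0.7839 -0.1402  0.6048  0.371 ]
 [ 0.5954  0.1067  0.7963 -1.4597]
 [ 0.      0.      0.      1.    ]]
top dict_keys(['color', 'intrinsics', 'world_to_cam']) [[425.0084   0.     317.935 ]
 [  0.     425.0084 203.4147]
 [  0.       0.       1.    ]] [[-0.001  -0.9994 -0.0358  0.0182]
 [ 0.9866 -0.0068  0.1628 -0.5852]
 [-0.163  -0.0352  0.986  -0.935 ]
 [ 0.      0.      0.      1.    ]]
{'time_s': 0.1, 'joints': array([ 1.5891,  0.3593,  0.0111, -0.0003, -1.2241, -0.2881]), 'joint_vel': array([ 0.0007, -0.001 ,  0.0024,  0.0021, -0.0017,  0.0003]), 'joint_efforts': array([ -0.0011, -58.4765,  29.4108,   6.9547,  -0.0032,   0.    ]), 'ee_pos': array([0.1798, 0.6501, 0.1946]), 'eef_rot': array([ 3.1115, -0.4225, -0.0001]), 'wrist_force': array([ 0.1497, -0.1918,  1.2966]), 'moment': array([-0.0061,  0.0287, -0.0003]), 'grasp_force': 0.0, 'gripper_width': 1.0026368819015503}
```

View pics/scene0.png

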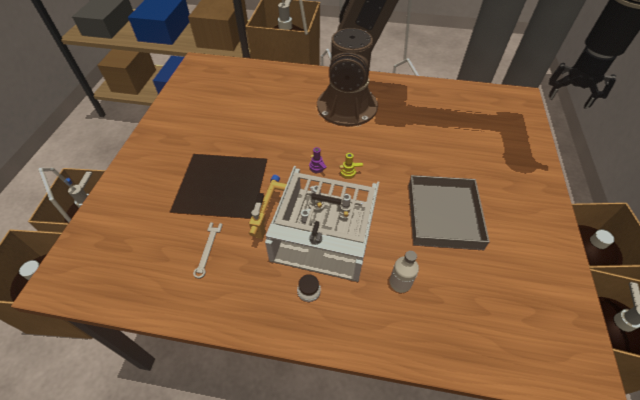

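View pics/top0.png

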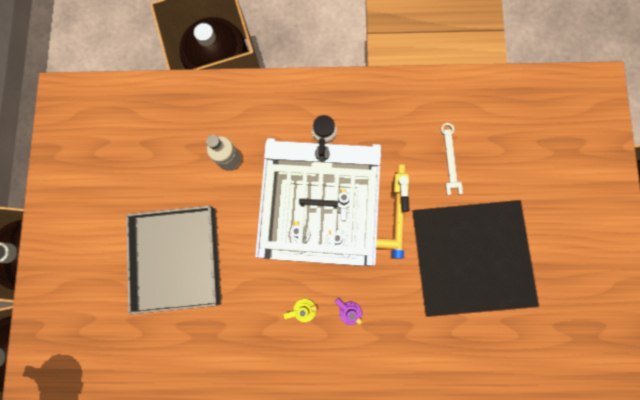

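The scene view shows the stand at about (320,225) with the mat to its left and the tray to its right. In the top view the stand is at (320,203), the tray at (172,258), the mat at (476,258), the knob at (322,148), the handle at (320,203) and the black valve grip at (405,200). Three coupler stems are visible inside the stand, so I'll zoom in.

```bash
cat > h.py <<'E'
import numpy as np, cv2
from station import robot
from scipy.spatial.transform import Rotation as R
np.set_printoptions(precision=4,suppress=True)
def ray(c,u,v):
    K=c["intrinsics"];T=c["world_to_cam"]
    d=np.array([(u-K[0,2])/K[0,0],-(v-K[1,2])/K[1,1],-1.])
    Rm=T[:3,:3]; return -Rm.T@T[:3,3], Rm.T@d
def onz(c,u,v,z):
    o,d=ray(c,u,v); return (o+d*(z-o[2])/d[2])
def proj(c,p):
    q=c["world_to_cam"]@np.r_[p,1]; K=c["intrinsics"]
    return np.array([K[0,0]*q[0]/-q[2]+K[0,2], -K[1,1]*q[1]/-q[2]+K[1,2]])
def save(c,name,box=None,s=1):
    im=c["color"][:,:,::-1]
    if box: im=im[box[1]:box[3],box[0]:box[2]]
    cv2.imwrite("pics/"+name,cv2.resize(im,None,fx=s,fy=s,interpolation=cv2.INTER_CUBIC))
def down(yaw):
    # tool z down; tool y (closing line) along world angle yaw
    y=np.array([np.cos(yaw),np.sin(yaw),0]);z=np.array([0,0,-1.])
    return R.from_matrix(np.c_[np.cross(y,z),y,z]).as_rotvec()
E
python3 - <<'E'
from h import *
t=robot.capture("top"); save(t,"t1.png",(245,105,425,275),4.4/1.0*0.8)
s=robot.capture("scene"); save(s,"s1.png",(240,140,400,310),3.5)
g=lambda im,r:cv2.inRange(im,*r)
im=t["color"]; hsv=cv2.cvtColor(im,cv2.COLOR_RGB2HSV)
dark=((hsv[:,:,2]<70)).astype(np.uint8)
n,l,st,ce=cv2.connectedComponentsWithStats(dark)
for i in range(1,n):
    if st[i,4]>40: print(st[i],ce[i])
# mat
i=[i for i in range(1,n) if st[i,4]>8000][0]
c,_=cv2.findContours((l==i).astype(np.uint8),0,2); r=cv2.minAreaRect(c[0]); print(r)
print("mat corners",[onz(t,*p,0.004)[:2] for p in cv2.boxPoints(r)], onz(t,*r[0],.004))
for n,uv in dict(TL=(128,209),TR=(211,206),BR=(218,305),BL=(130,313)).items(): print(n,onz(t,*uv,.045)[:2])
E
```

```text
[ 178   14   70   55 2246] [209.8072  42.0579]
[164  27  10  16  55] [168.5636  34.    ]
[315 116  18  22 314] [323.4236 126.1624]
[319 139   7  20  90] [321.5444 148.5889]
[402 197   6  14  65] [404.6308 202.9385]
[  414   201   124   115 11534] [474.1567 258.3312]
[212 209   8  95 273] [215.2857 256.326 ]
[  0 213  21  40 529] [ 10.3157 230.5255]
[129 215  23  96 564] [133.0674 262.133 ]
[  0 257  17  38 441] [  7.7347 275.0227]
[  0 315  11  42 320] [  4.1562 331.6438]
[  0 361   5  39 122] [  1.5492 377.3361]
((475.1979675292969, 257.980224609375), (106.46898651123047, 113.8322525024414), 84.2894058227539)
mat corners [array([ 0.5734, -0.2108]), array([ 0.5989, -0.4795]), array([ 0.353 , -0.4837]), array([ 0.3273, -0.2258])] [ 0.4607 -0.3504  0.004 ]
TL [0.5755 0.4635]
TR [0.5814 0.2664]
BR [0.3555 0.2414]
BL [0.3375 0.4415]
```

View pics/t1.png

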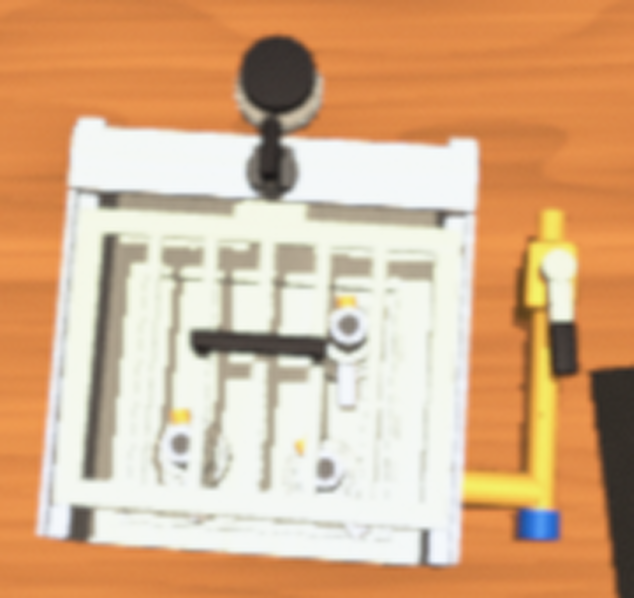

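View pics/s1.png

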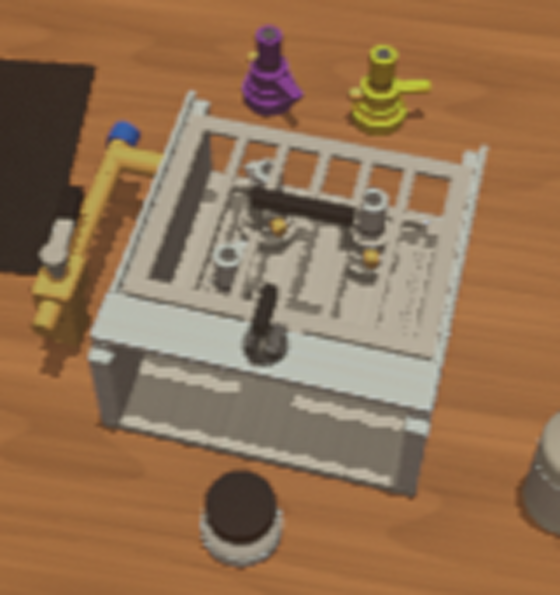

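The crops show three couplers. Their stem tops in t1 are at (180,443), (325,468) and (347,323), and the levers are visible. The T-knob is at about (271,150), the handle runs from (192,340) to (328,352), and the valve grip is at (563,347).

Run:
```python
from h import *
t=robot.capture("top"); s=robot.capture("scene")
T=lambda u,v,z:onz(t,245+u/3.52,105+v/3.52,z)
S=lambda u,v,z:onz(s,240+u/3.5,140+v/3.5,z)
k=T(271,153,.177);ks=S(266,312,.177);h1=T(192,340,.151);h2=T(328,352,.151)
print("knob",onz(t,321.5,148.6,.177),ks,"handle",h1,h2,(h1+h2)/2)
print("handle scene",(S(250,198,.151)+S(357,217,.151))/2)
d=h1-h2;print("yaw bar",np.arctan2(-d[0],d[1]))
m=(h1+h2)/2; e=onz(t,321.5,148.6,.177)-m; print("yaw base",np.arctan2(e[1],e[0]),np.linalg.norm(e[:2]))
print("front corners",T(38,535,.114),T(458,563,.114), "back",T(78,120,.114),T(477,140,.114))
print("grip",onz(t,404.6,202.9,.11),S(68,210,.11))
for p in[(180,443),(325,468),(347,323)]: print("c",T(*p,.096))
for p in[(371,200),(228,252)]: print("cs",S(*p,.096))
```

```text
knob [0.6778 0.0038 0.177 ] [0.6932 0.0073 0.177 ] handle [0.5723 0.0503 0.151 ] [ 0.5646 -0.0296  0.151 ] [0.5685 0.0104 0.151 ]
handle scene [0.5799 0.0148 0.151 ]
yaw bar -0.09604014892444408
yaw base -0.05963721391294612 0.10946713941138508
front corners [0.46   0.1457 0.114 ] [ 0.4428 -0.1063  0.114 ] back [0.72   0.1263 0.114 ] [ 0.7039 -0.1241  0.114 ]
grip [ 0.5749 -0.1729  0.11  ] [ 0.5838 -0.1719  0.11  ]
c [0.517  0.0618 0.096 ]
c [ 0.5012 -0.0278  0.096 ]
c [ 0.5918 -0.0423  0.096 ]
cs [0.5209 0.0613 0.096 ]
cs [ 0.5918 -0.042   0.096 ]
```

```bash
cat >> h.py <<'E'
SO=np.array([.5692,.0113]);SY=-.072
def st(x,y):
    c,s=np.cos(SY),np.sin(SY); return SO+[c*x-s*y,s*x+c*y]
VA=st(66,0)*0+st(.066,-.180)
TO=np.array([.4625,.3532]);TY=.085
def tr(x,y):
    c,s=np.cos(TY),np.sin(TY); return TO+[c*x-s*y,s*x+c*y]
def obs(m=""):
    o=robot.get_obs();print(m,"t%.1f"%o["time_s"],o["ee_pos"],"F",o["wrist_force"],"w%.3f"%o["gripper_width"],"g%.0f"%o["grasp_force"],"q6 %.2f"%o["joints"][5]);return o
E
python3 - <<'E'
from h import *
ik=lambda p,z,y:robot.inverse_kinematics(np.r_[p,z],down(y))
print(VA)
for n,p,z,y0s in [("v open",VA+[-.05,0],.09,(-np.pi/2,np.pi/2)),("v shut",st(.066,-.23),.09,(SY,SY+np.pi)),
  ("knob0",st(.112,0),.15,(np.pi/2+SY,-np.pi/2+SY)),("knob1",st(.112,0),.16,(np.pi/2+SY+1.2,-np.pi/2+SY+1.2)),("handle",SO,.125,(SY,SY+np.pi)),
  ("mat",np.array([.445,-.35]),.125,(.09,.09+np.pi))]:
    for y in y0s: print(n,round(y,2),ik(p,z,y))
E
```

```text
[ 0.6221 -0.173 ]
v open -1.57 [ 0.0331  0.3207 -0.3027  0.     -0.9474  1.5377]
v open 1.57 [ 0.0331  0.3207 -0.3027  0.     -0.9474 -1.6039]
v shut -0.07 None
v shut 3.07 [-0.0498  0.4093 -0.1644  0.     -0.9971 -0.0222]
knob0 1.5 [ 0.2903  0.3969 -0.0362  0.     -1.1378 -1.9331]
knob0 -1.64 [ 0.2903  0.3969 -0.0362  0.     -1.1378  1.2085]
knob1 2.7 [ 0.2903  0.39   -0.0231  0.     -1.1577 -0.7331]
knob1 -0.44 [ 0.2903  0.39   -0.0231  0.     -1.1577  2.4085]
handle -0.07 [ 0.3635  0.243  -0.3231 -0.     -1.0047  2.7061]
handle 3.07 [ 0.3635  0.243  -0.3231  0.     -1.0047 -0.4355]
mat 0.09 [-0.3208  0.238  -0.3299  0.     -1.0029 -2.7307]
mat 3.23 [-0.3208  0.238  -0.3299  0.     -1.0029  0.4108]
```

Run:
```python
from h import *
def vp(a,z,r=.05):
    d=SY-np.pi/2-a; return np.r_[VA+r*np.array([np.cos(d),np.sin(d)]),z],down(np.pi+SY-a)
robot.gripper_to(.45,25)
a0=1.5
p,q=vp(a0,.22); robot.move_to(p,q); obs()
robot.move_linear(vp(a0,.09)[0],v=.1); obs("down")
robot.gripper_to(0,25); obs("gripped")
for a in np.linspace(a0,-.03,11)[1:]:
    p,q=vp(a,.09); robot.move_linear(p,q,v=.06); o=robot.get_obs()
    print(round(a,2),o["wrist_force"],o["moment"][2])
robot.gripper_to(.45); robot.move_linear(vp(-.03,.22)[0],v=.15); obs("up")
robot.movej([.8,.359,.012,0,-1.224,-.288])
t=robot.capture("top"); save(t,"t2.png",(245,105,465,275),3)
```

```text
t4.0 [ 0.5723 -0.1723  0.2199] F [-0.5047 -0.3186 -0.1973] w0.453 g0 q6 -1.61
down t5.5 [ 0.5726 -0.173   0.0907] F [-1.5742 -0.306   0.5904] w0.449 g0 q6 -1.61
gripped t5.9 [ 0.5721 -0.1729  0.0901] F [0.0056 0.7349 0.012 ] w-0.002 g0 q6 -1.61
1.35 [0.4598 0.4848 0.1005] 0.026026247634636453
1.19 [ 0.7756 -1.1764 -0.1477] 0.02680525952570415
1.04 [-0.4875  0.8191  0.5897] -0.0409389401882377
0.89 [-0.1725  0.6603  0.9436] -0.01854027031090395
0.74 [0.4184 0.8742 0.2578] 0.051582043519842954
0.58 [-1.0748 -0.2021 -0.078 ] -0.03723562679836988
0.43 [-0.61   -0.0838 -0.4228] 0.022203760734369495
0.28 [ 0.1868 -0.1523 -0.1574] -0.01702124715431791
0.12 [-0.5942  0.1383  0.0799] -0.044855641183756775
-0.03 [ 0.2158 -0.7623  0.4901] 0.04709490141890269
up t10.4 [ 0.6194 -0.2227  0.2188] F [-0.1312  0.6703 -0.5075] w0.450 g0 q6 0.01
```

View pics/t2.png

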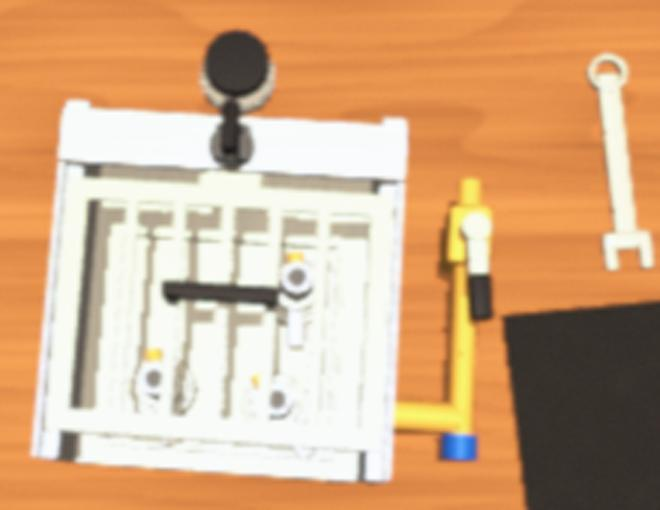

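The valve has not moved: the grip is still at t2 (481,297) and the fingers shut on nothing. I'll go back down open and look.

Run:
```python
from h import *
robot.move_to(np.r_[VA+[-.05,0],.2],down(np.pi/2)); robot.move_linear(np.r_[VA+[-.05,0],.09],v=.15); o=obs()
print(R.from_rotvec(o["eef_rot"]).as_matrix())
s=robot.capture("scene"); t=robot.capture("top")
a=s["color"][150:270,220:340];b=t["color"][130:250,345:465]
cv2.imwrite("pics/p3.png",cv2.resize(np.hstack([a,b])[:,:,::-1],None,fx=3.3,fy=3.3,interpolation=cv2.INTER_CUBIC))
print(proj(s,o["ee_pos"]),proj(t,o["ee_pos"]))
```

```text
t15.2 [ 0.5729 -0.1729  0.0908] F [-0.2953 -0.3387  0.4847] w0.449 g0 q6 -1.60
[[-1.     -0.0007  0.0012]
 [-0.0007  1.     -0.0003]
 [-0.0012 -0.0003 -1.    ]]
[260.9769 201.0404] [403.2043 205.2346]
```

View pics/p3.png

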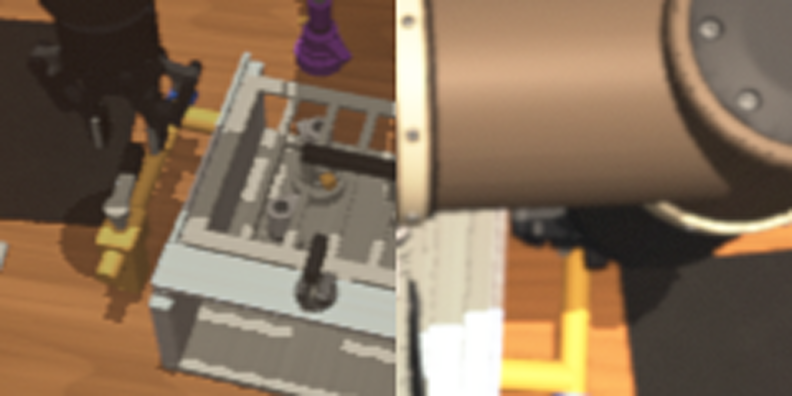

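The fingertips appear around (257,192) in the scene view, about 9 px short of the projected TCP at (261,201). I'll check robot against camera with the fingers shut over the mat.

Run:
```python
from h import *
s=robot.capture("scene");print("init tcp",proj(s,[.1798,.6501,.1946]))
p=robot.get_obs()["ee_pos"]; robot.move_linear([p[0],p[1],.25],v=.2)
robot.move_to([.46,-.38,.1],down(np.pi)); robot.gripper_to(0); o=obs()
s=robot.capture("scene"); t=robot.capture("top")
ps,pt=proj(s,o["ee_pos"]),proj(t,o["ee_pos"]);print(ps,pt)
def crop(c,p,r=50):
    im=c["color"].copy(); x,y=int(round(p[0])),int(round(p[1])); im[y,x]=[255,0,0]
    im[y-8:y-5,x]=[0,255,0];im[y,x-8:x-5]=[0,255,0]
    return im[y-r:y+r,x-r:x+r]
cv2.imwrite("pics/p4.png",cv2.resize(np.hstack([crop(s,ps),crop(t,pt)])[:,:,::-1],None,fx=4,fy=4,interpolation=cv2.INTER_NEAREST))
```

```text
init tcp [558.7903 115.4936]
 t18.4 [ 0.4601 -0.3799  0.1001] F [ 0.1015 -0.2302  1.4315] w-0.001 g0 q6 0.36
[204.4954 160.518 ] [504.3173 256.5685]
```

View pics/p4.png

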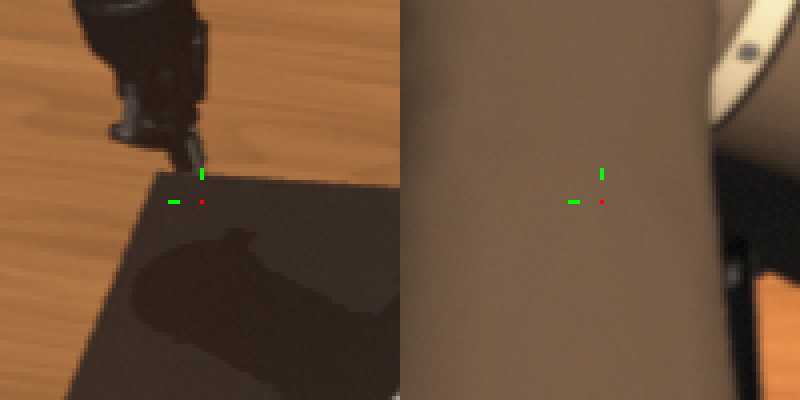

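Over the mat the real tip is about (-2, -7) px from where it is predicted, so I can't yet say whether the robot's z or the camera is off. A touch test on the mat will tell.

Run:
```python
from h import *
f0=robot.get_obs()["wrist_force"][2]
for z in list(np.arange(.09,.02,-.01))+list(np.arange(.018,-.045,-.002)):
    robot.move_linear([.46,-.38,z],v=.04); o=robot.get_obs()
    if abs(o["wrist_force"][2]-f0)>4: break
obs("contact z target %.3f"%z)
s=robot.capture("scene"); t=robot.capture("top")
ps,pt=proj(s,o["ee_pos"]),proj(t,o["ee_pos"]);print(ps,pt)
def crop(c,p,r=50):
    im=c["color"].copy(); x,y=int(round(p[0])),int(round(p[1])); im[y,x]=[255,0,0]
    im[y-8:y-5,x]=[0,255,0];im[y,x-8:x-5]=[0,255,0]
    return im[y-r:y+r,x-r:x+r]
cv2.imwrite("pics/p5.png",cv2.resize(crop(s,ps)[:,:,::-1],None,fx=5,fy=5,interpolation=cv2.INTER_NEAREST))
robot.move_linear([.46,-.38,.1],v=.1)
```

```text
contact z target -0.034 t28.3 [ 0.4604 -0.3802 -0.0318] F [-5.0701  6.1707 22.6004] w0.002 g11 q6 0.36
[213.9861 188.0874] [482.8078 258.6096]
```

View pics/p5.png

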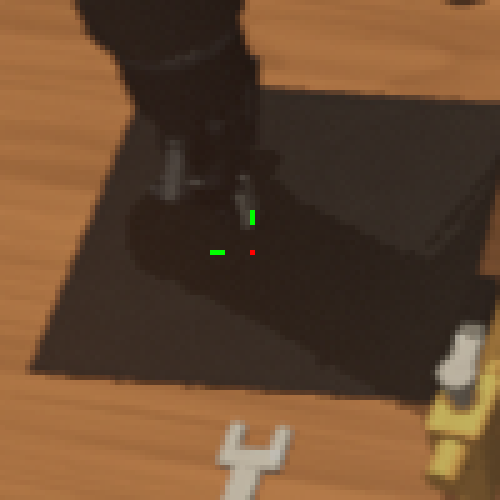

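The fingers touch the mat at a reported z of about -0.032, while the mat top is at +0.004. The real tips are therefore about 36 mm short of the nominal TCP, or tilted. I'll take a closer look near the scene camera, with the gripper open and shut.

Run:
```python
from h import *
p=robot.get_obs()["ee_pos"]; robot.move_linear([.46,-.38,.3],v=.2)
robot.move_to([.70,.1,.35],down(np.pi/2))
ims=[]
for g in (0,1.0):
    robot.gripper_to(g); o=obs(); s=robot.capture("scene"); ps=proj(s,o["ee_pos"]); print(ps)
    im=s["color"].copy(); x,y=np.round(ps).astype(int); im[y,x]=[255,0,0]; im[y,x-12:x-8]=im[y,x+8:x+12]=[0,255,0]
    ims.append(im[y-100:y+40,x-65:x+65])
cv2.imwrite("pics/p6.png",cv2.resize(np.hstack(ims)[:,:,::-1],None,fx=3,fy=3,interpolation=cv2.INTER_NEAREST))
```

```text
t33.2 [0.7    0.0993 0.3501] F [ 0.1408 -0.959   0.099 ] w0.001 g0 q6 -1.99
[360.2126 191.3499]
 t34.1 [0.7  0.1  0.35] F [0.3964 0.1195 0.4502] w0.996 g0 q6 -1.99
[360.5585 191.4428]
```

View pics/p6.png

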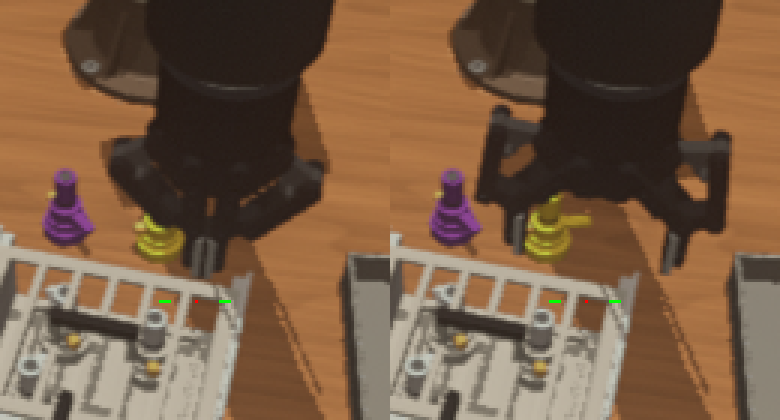

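Run:
```python
from h import *
s=robot.capture("scene")
print("contact",onz(s,212.6,183.3,.004),"ee .4604 -.3802 -.0318")
for dz in(0,.02,.036,.05):
    print(dz,"mat",onz(s,202.3,153.2,.1001+dz)-[.4601,-.3799,.1001],"high",onz(s,363.5,182.6,.35+dz)-[.70,.0993,.35])
```

```text
contact [ 0.4687 -0.3736  0.004 ] ee .4604 -.3802 -.0318
0 mat [-0.0282 -0.0177 -0.    ] high [-0.024   0.0041  0.    ]
0.02 mat [-0.0104 -0.0058  0.02  ] high [-0.0069  0.004   0.02  ]
0.036 mat [0.0039 0.0038 0.036 ] high [0.0068 0.0039 0.036 ]
0.05 mat [0.0164 0.0121 0.05  ] high [0.0188 0.0039 0.05  ]
```

The offset is consistent: the real tips sit about 35 mm above the reported TCP, with xy good to a few mm. I'll correct z by -35 mm and retry the valve.

```bash
cat >> h.py <<'E'
ZC=-.035
def P(xy,z): return np.r_[xy,z+ZC]
E
python3 - <<'E'
from h import *
def vp(a,z,r=.05):
    d=SY-np.pi/2-a; return P(VA+r*np.array([np.cos(d),np.sin(d)]),z),down(np.pi+SY-a)
robot.gripper_to(.5,25)
a0=1.5
p,q=vp(a0,.24); robot.move_to(p,q); obs()
p=vp(a0,.092)[0];robot.move_linear(p,v=.1); o=obs("down")
robot.gripper_to(0,25); o=obs("gripped")
if o["gripper_width"]>.08:
  for a in np.linspace(a0,-.03,11)[1:]:
    p,q=vp(a,.092); robot.move_linear(p,q,v=.06); o=robot.get_obs()
    print(round(a,2),o["wrist_force"],o["moment"][2])
  robot.gripper_to(.5); robot.move_linear(vp(-.03,.24)[0],v=.15); obs("up")
  robot.movej([.8,.359,.012,0,-1.224,-.288])
  t=robot.capture("top"); save(t,"t2.png")
  hsv=cv2.cvtColor(t["color"],cv2.COLOR_RGB2HSV); m=(hsv[:,:,2]<70).astype(np.uint8)[170:200,395:440]
  n,l,sts,ce=cv2.connectedComponentsWithStats(m); print(sts,ce+[395,170])
E
```

```text
t35.9 [ 0.5732 -0.1724  0.2057] F [-0.2453 -0.1292 -0.3882] w0.495 g0 q6 -1.61
down t37.6 [ 0.5725 -0.1729  0.0576] F [-0.5308  0.0344  0.4307] w0.496 g0 q6 -1.61
gripped t37.9 [ 0.5722 -0.1731  0.0575] F [-0.9904 -0.057   4.3125] w0.181 g31 q6 -1.61
1.35 [-1.7572 -0.4484  6.1486] 0.12895517277502277
1.19 [-1.0095 -4.0936  4.4408] -0.08350206527884985
1.04 [-1.1949 -5.7129  5.0618] -0.08127804389792129
0.89 [-0.9922 -7.4473  3.6631] -0.14358776480333846
0.74 [ 0.668  -9.259   3.3798] -0.2640430814911653
0.58 [  0.8365 -10.1298   2.4374] -0.29276796558250234
0.43 [  2.4026 -11.3573   1.9701] -0.2288984704989292
0.28 [  2.2622 -13.1348   0.1598] -0.2838801927362883
0.12 [  4.4258 -14.3586  -0.805 ] -0.2349717198505081
-0.03 [  2.2461 -12.198    1.7457] -0.6362099955886926
up t42.4 [ 0.6194 -0.2227  0.2038] F [ 0.2355 -0.2876 -0.5929] w0.498 g0 q6 0.01
[[   0    0   45   30 1286]
 [  26    9   13    7   64]] [[416.4767 184.6182]
 [427.5156 182.125 ]]
```

Gripped and turned. Next I verify the valve angle and latch the plunger.

Run:
```python
from h import *
t=robot.capture("top"); g=onz(t,427.5,182.1,.111)[:2]; print("grip",g,"want",st(.066,-.23)); d=g-VA; print("a",SY-np.pi/2-np.arctan2(d[1],d[0]))
k=st(.112,0); y0=np.pi/2+SY
robot.gripper_to(.5,70)
robot.move_to(P(k,.24),down(y0)); robot.move_linear(P(k,.150),v=.1); obs("down")
robot.gripper_to(0,70); o=obs("grip")
if o["gripper_width"]>.08:
    robot.move_linear(P(k,.1635),v=.03); obs("lift")
    for a in np.linspace(0,1.15,6)[1:]:
        robot.move_linear(P(k,.1635),down(y0+a),v=.04) if False else robot.move_to(P(k,.1635),down(y0+a)); print(robot.get_obs()["moment"])
    robot.move_linear(P(k,.158),v=.03); obs("lowered")
    robot.gripper_to(.5); robot.move_linear(P(k,.26),v=.12); obs("up")
    robot.movej([.8,.359,.012,0,-1.224,-.288])
    t=robot.capture("top"); s=robot.capture("scene")
    a=s["color"][150:270,240:360];b=t["color"][115:235,265:385]
    cv2.imwrite("pics/p7.png",cv2.resize(np.hstack([a,b])[:,:,::-1],None,fx=3.3,fy=3.3,interpolation=cv2.INTER_CUBIC))
```

```text
grip [ 0.6199 -0.2234] want [ 0.6185 -0.2229]
a -0.029201876771924207
down t47.2 [0.6815 0.0033 0.1158] F [-0.6312  0.366   0.2897] w0.497 g0 q6 -1.93
grip t47.6 [0.6813 0.0035 0.1159] F [-0.7807  1.5873  4.6441] w0.126 g70 q6 -1.93
lift t48.2 [0.681  0.0035 0.1271] F [  6.4996  -0.0278 -11.0487] w0.124 g68 q6 -1.93
[-0.4525 -2.3594  0.0377]
[-1.0259 -2.5416 -0.0437]
[-1.5551 -2.7918  0.0178]
[-2.1347 -3.2038  0.0225]
[-2.5048 -3.6021  0.0149]
lowered t50.2 [0.6823 0.0016 0.1239] F [ 5.1664 -6.1139 -2.2625] w0.122 g70 q6 -0.78
up t51.6 [0.6804 0.0032 0.224 ] F [ 0.3614 -0.3036 -1.0668] w0.497 g0 q6 -0.78
```

View pics/p7.png

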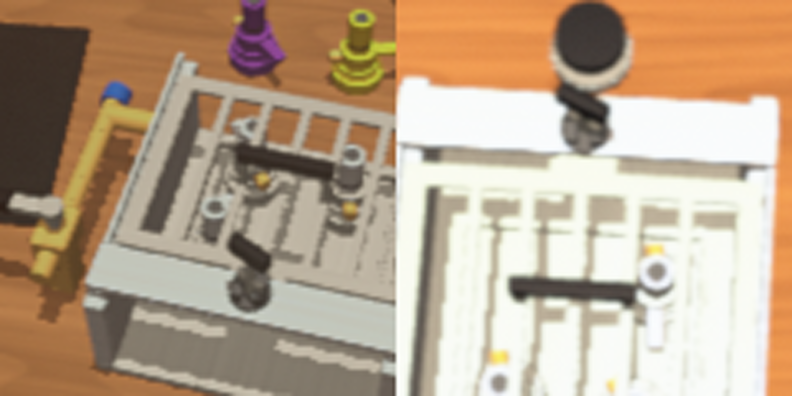

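The knob bar is turned about 65° and stays raised at p7 (585,103) in the top part, and the valve is shut. Next is the grille.

Run:
```python
from h import *
y0=np.pi+SY; M=np.array([.447,-.350]); ym=np.pi+.07
robot.gripper_to(.5,90)
robot.move_to(P(SO,.22),down(y0)); robot.move_linear(P(SO,.128),v=.1); obs("down")
robot.gripper_to(0,90); o=obs("grip")
assert o["gripper_width"]>.08
e=robot.get_obs()["ee_pos"]; z=e[2]-ZC
robot.move_linear(P(st(-.03,0),z),v=.06); obs("slide30")
robot.move_linear(P(st(-.065,0),z),v=.06); obs("slide65")
robot.move_linear(P(st(-.065,0),z+.10),v=.1); obs("lift")
robot.move_to(P(M,z+.10),down(ym)); obs("over")
robot.move_linear(P(M,z-.092),v=.12); obs("near")
f0=robot.get_obs()["wrist_force"][2]
for k in range(10):
    robot.move_linear(P(M,z-.093-.0015*k),v=.02); o=robot.get_obs()
    if o["wrist_force"][2]-f0>3: break
obs("placed %d"%k)
robot.gripper_to(.5); e=robot.get_obs()["ee_pos"]; robot.move_linear([*M,e[2]+.2],v=.15); obs("up")
robot.movej([1.3,.359,.012,0,-1.224,-.288])
t=robot.capture("top"); save(t,"t8.png",(100,100,560,330),1.7)
```

```text
down t55.5 [0.5697 0.0115 0.0936] F [-0.0264 -0.1026  0.9778] w0.503 g0 q6 -0.44
grip t55.9 [0.5699 0.0114 0.094 ] F [-0.4993  0.6119  5.6951] w0.114 g89 q6 -0.44
slide30 t56.6 [0.5374 0.0134 0.094 ] F [-7.3651  2.7659  9.8419] w0.118 g89 q6 -0.46
slide65 t57.3 [0.5026 0.0159 0.094 ] F [-7.1052  2.2783  9.5956] w0.116 g89 q6 -0.49
lift t58.5 [0.5038 0.0158 0.1932] F [ 0.5621 -0.2018 -3.2809] w0.116 g88 q6 -0.49
over t59.8 [ 0.4473 -0.3494  0.1939] F [ 0.1468 -0.2568 -4.6389] w0.116 g88 q6 0.39
near t61.6 [ 0.4475 -0.3502  0.0027] F [-0.2075  0.7582 -3.6599] w0.116 g88 q6 0.39
placed 5 t63.1 [ 0.4473 -0.3501 -0.006 ] F [-1.199   1.9316  4.1773] w0.115 g89 q6 0.39
up t65.0 [ 0.4465 -0.3497  0.1925] F [-0.2847  0.6586 -0.2917] w0.499 g0 q6 0.39
```

View pics/t8.png

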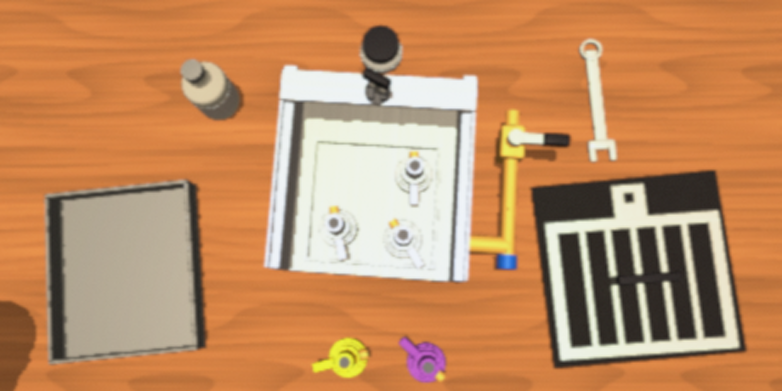

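The grille lies flat on the mat, the plunger is still latched, and the three couplers stand clear with stems at t8 (333,223), (403,237) and (415,166). Now I pick them, checking each with a template match first in case one gets knocked.

```bash
cat > pick.py <<'E'
from h import *
def park(): robot.movej([1.3,.359,.012,0,-1.224,-.288])
def pick(px,slot,tmpl):
    """tmpl: earlier top image (park pose), px: stem top in it"""
    t=robot.capture("top"); x,y=int(round(px[0])),int(round(px[1])); r=9
    T=tmpl[y-r:y+r+1,x-r:x+r+1]; W=t["color"][y-30:y+31,x-30:x+31]
    _,v,_,l=cv2.minMaxLoc(cv2.matchTemplate(W,T,cv2.TM_CCOEFF_NORMED))
    d=np.array(l)-(30-r); print("match",round(v,3),d)
    if v<.8 : print("LOOK"); return False
    c=onz(t,px[0]+d[0],px[1]+d[1],.096)[:2]; print("at",c)
    y0=np.pi+SY; robot.gripper_to(.55,60)
    robot.move_to(P(c,.2),down(y0)); robot.move_linear(P(c,.064),v=.15)
    robot.gripper_to(0,60); o=obs("grip")
    if not .2<o["gripper_width"]<.4: print("BAD"); return False
    robot.move_linear(P(c,.215),v=.15); o=obs("lift")
    s=tr(*slot); robot.move_to(P(s,.215),down(np.pi+TY)); robot.move_linear(P(s,.067),v=.15)
    f0=robot.get_obs()["wrist_force"][2]
    for k in range(10):
        robot.move_linear(P(s,.0655-.0015*k),v=.02)
        if robot.get_obs()["wrist_force"][2]-f0>3: break
    obs("placed %d"%k); robot.gripper_to(.55); robot.move_linear(P(s,.2),v=.15); park(); return True
E
python3 - <<'E'
from pick import *
t=robot.capture("top"); cv2.imwrite("ref.png",t["color"]); ref=t["color"]
if pick((295.9,231.2),(.01,.035),ref) and pick((337,239.4),(-.045,-.035),ref): pick((344.1,197.6),(.065,-.035),ref)
t=robot.capture("top"); save(t,"t9.png",(100,100,560,330),1.7)
E
```

```text
match 1.0 [0 0]
at [0.5163 0.0623]
grip t71.9 [0.5172 0.0626 0.03  ] F [ 0.6587 -0.3632  5.0334] w0.263 g59 q6 -0.57
lift t73.1 [0.5154 0.062  0.1788] F [-0.3057  0.5174 -4.7287] w0.263 g59 q6 -0.57
placed 6 t77.2 [0.4699 0.3892 0.023 ] F [-2.2496 -2.103   7.2604] w0.261 g60 q6 -0.93
match 1.0 [0 0]
at [ 0.4981 -0.0271]
grip t83.4 [ 0.4992 -0.0268  0.0299] F [1.2923 0.2433 4.1277] w0.263 g58 q6 -0.41
lift t84.6 [ 0.4971 -0.0272  0.1788] F [ 0.2334 -1.2075 -4.2547] w0.266 g59 q6 -0.41
placed 6 t88.8 [0.4211 0.3149 0.0228] F [-2.2847 -2.5712  7.921 ] w0.266 g60 q6 -0.93
match 1.0 [0 0]
at [ 0.5899 -0.0435]
grip t95.3 [ 0.5908 -0.0434  0.0301] F [0.4425 0.1917 5.273 ] w0.263 g59 q6 -0.33
lift t96.5 [ 0.5891 -0.0435  0.1787] F [ 0.7459 -0.5574 -3.2658] w0.259 g59 q6 -0.33
placed 6 t100.7 [0.5308 0.3241 0.023 ] F [-1.9442 -0.4976  9.4444] w0.263 g60 q6 -0.78
```

View pics/t9.png

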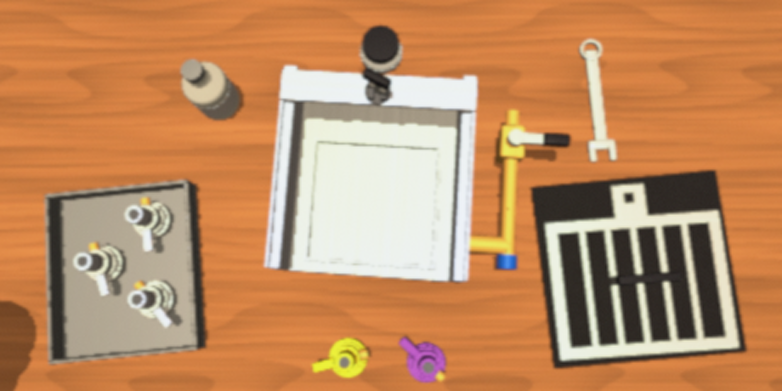

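All three couplers stand in the tray at t9 (145,215), (97,262) and (152,298). Now I turn the plunger back.

Run:
```python
from h import *
k=st(.112,0); y0=np.pi/2+SY
robot.gripper_to(.55,70)
robot.move_to(P(k,.25),down(y0+1.12)); robot.move_linear(P(k,.158),v=.1); obs("down")
robot.gripper_to(0,70); o=obs("grip")
if o["gripper_width"]>.08:
    robot.move_linear(P(k,.1635),v=.03); obs("lift")
    for a in np.linspace(1.12,0,6)[1:]: robot.move_to(P(k,.1635),down(y0+a))
    obs("turned"); robot.move_linear(P(k,.151),v=.03); obs("lowered")
robot.gripper_to(.5); robot.move_linear(P(k,.26),v=.12)
robot.movej([1.3,.359,.012,0,-1.224,-.288]); obs("parked")
t=robot.capture("top"); s=robot.capture("scene")
a=s["color"][150:290,260:500];b=t["color"][115:255,120:360]
cv2.imwrite("pics/p10.png",cv2.resize(np.vstack([a,b])[:,:,::-1],None,fx=2.1,fy=2.1,interpolation=cv2.INTER_CUBIC))
```

```text
down t107.0 [0.6814 0.0033 0.1238] F [-0.2702 -0.0232  0.1958] w0.549 g0 q6 -0.81
grip t107.5 [0.6825 0.0025 0.1241] F [ 4.374  -3.7789  0.5753] w0.123 g70 q6 -0.81
lift t107.8 [0.6822 0.0026 0.1276] F [  8.3345  -4.7906 -11.3818] w0.123 g68 q6 -0.81
turned t109.4 [0.6819 0.0039 0.1271] F [  7.1542   0.0804 -11.667 ] w0.127 g68 q6 -1.93
lowered t110.0 [0.682  0.0038 0.1162] F [ 5.5705  2.0795 -4.2008] w0.123 g69 q6 -1.93
parked t113.8 [0.3586 0.5719 0.1954] F [ 0.4541  1.3213 -0.637 ] w0.502 g0 q6 -0.29
```

View pics/p10.png

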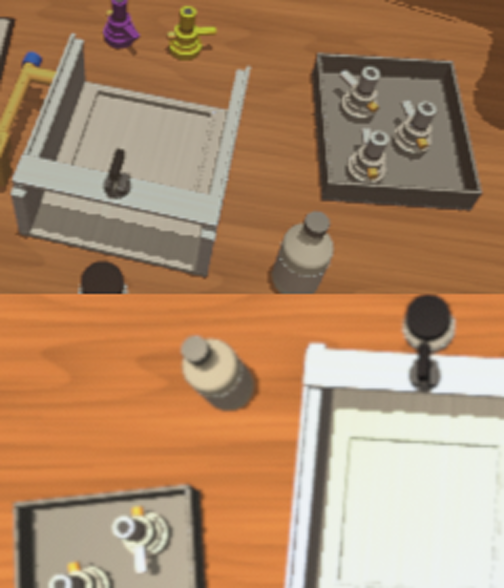

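The bar is back in line with the stand at p10 (118,165), and the couplers are upright. I'll check the knob's dark blob against its start position of (321.5,148.6), then hand in.

Run:
```python
from h import *
t=robot.capture("top"); m=(cv2.cvtColor(t["color"],cv2.COLOR_RGB2HSV)[:,:,2]<70).astype(np.uint8)
n,l,st_,ce=cv2.connectedComponentsWithStats(m)
for i in range(1,n):
    if 310<ce[i][0]<335 and st_[i,4]>40: print(st_[i],ce[i]); ok=abs(ce[i]-[321.54,148.59]).max()<.8
if ok: print(robot.job_done())
```

```text
[314 116  20  44 430] [323.0186 131.5744]
```

Run:
```python
from h import *
a=cv2.imread("pics/top0.png"); b=robot.capture("top")["color"][:,:,::-1]
for im in(a,b):
    m=cv2.cvtColor(im,cv2.COLOR_BGR2HSV)[139:165,312:332,2]<70; y,x=np.nonzero(m); print(m.sum(),x.mean(),y.mean(),y.max(),np.cov(x,y)[0])
    m=cv2.cvtColor(im,cv2.COLOR_BGR2HSV)[:,:,2]; print(m[134:162,321])
```

```text
89 9.51685393258427 9.617977528089888 20 [2.298 0.427]
[ 58  42  58  91  82  60  51  50  53  54  56  57  57  58  58  59  59  59
  59  49  34  31  56  80  78  77  81 110]
100 9.63 10.23 20 [2.5385 1.1971]
[53 37 53 84 76 54 48 48 49 50 52 53 53 55 53 55 56 55 51 48 31 26 52 74
 72 71 74 94]
```

The knob's bar has the same extent as at the start, shifted by less than half a pixel and only slightly darker from shadow, so it is down and home. Handing in.

```bash
python3 -c "
from station import robot
print(robot.job_done())"
```

```text
the job is handed in; nothing more can be done
None
```

I handed the job in and the judge returned no verdict; by my last pictures the valve is shut, the grille is flat on the mat, all three couplers are upright in the tray and the plunger is back down.

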